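# Seat the brown bottles in their anti-tip stands

## Task

Before work starts, make the four brown-glass bottles safe: stand each one upright in the grey anti-tip stand that fits its size (the large bottle in the widest, the two medium bottles in the two middle ones, the dropper bottle in the smallest), right down on the floor of its well. Set them down rather than dropping them, do not tip any over, and leave the red-lidded jar and the cream pot where they stand.

Things in the scene. Friction and masses are not known exactly. Their poses are not given: they have to be found in the camera images.
- bottle_large: Large brown-glass bottle with a black screw cap that does not come off, about 0.15 kg: body 59 mm across up to 92 mm high, cap 46 mm across, 114 mm high in all. Origin: centre of its underside (on the axis); z up along its axis; round, so yaw means nothing. Belongs in the large stand.
- bottle_medium_a: Medium brown-glass bottle with a white screw cap that does not come off, about 0.12 kg: body 47 mm across up to 74 mm high, cap 37 mm across, 92 mm high in all. Origin: centre of its underside (on the axis); z up along its axis; round, so yaw means nothing. There are two alike; either fits either medium stand.
- bottle_medium_b: Medium brown-glass bottle with a white screw cap that does not come off, about 0.12 kg: body 47 mm across up to 74 mm high, cap 37 mm across, 92 mm high in all. Origin: centre of its underside (on the axis); z up along its axis; round, so yaw means nothing. There are two alike; either fits either medium stand.
- bottle_dropper: Small brown-glass dropper bottle with a black cap and rubber bulb, about 0.07 kg: body 33 mm across up to its shoulder near 62 mm, cap 24 mm across up to 77 mm, bulb 13 mm across up to 102 mm. Origin: centre of its underside (on the axis); z up along its axis; round, so yaw means nothing. Belongs in the small stand.
- stand_large: Fixed anti-tip bottle stand: a round grey plastic cup on a thin black rubber foot, open at the top, well 75 mm across, wall 4 mm (outside 83 mm, foot 89 mm across). Rim 22 mm above the worktop, well floor 6 mm above it (16 mm deep). It cannot be moved. Origin: centre of its underside, on the worktop; z up; round, so yaw means nothing. For the large bottle (8 mm play all round).
- stand_medium_a: Fixed anti-tip bottle stand: a round grey plastic cup on a thin black rubber foot, open at the top, well 62 mm across, wall 4 mm (outside 70 mm, foot 76 mm across). Rim 22 mm above the worktop, well floor 6 mm above it (16 mm deep). It cannot be moved. Origin: centre of its underside, on the worktop; z up; round, so yaw means nothing. For a medium bottle (7.5 mm play all round).
- stand_medium_b: Fixed anti-tip bottle stand: a round grey plastic cup on a thin black rubber foot, open at the top, well 62 mm across, wall 4 mm (outside 70 mm, foot 76 mm across). Rim 22 mm above the worktop, well floor 6 mm above it (16 mm deep). It cannot be moved. Origin: centre of its underside, on the worktop; z up; round, so yaw means nothing. For a medium bottle (7.5 mm play all round).
- stand_small: Fixed anti-tip bottle stand: a round grey plastic cup on a thin black rubber foot, open at the top, well 46 mm across, wall 4 mm (outside 54 mm, foot 60 mm across). Rim 22 mm above the worktop, well floor 6 mm above it (16 mm deep). It cannot be moved. Origin: centre of its underside, on the worktop; z up; round, so yaw means nothing. For the dropper bottle (6.5 mm play all round).
- jar: Clear jar of powder with a red lid, 45 mm across, 108 mm high; loose, stands among the bottles and is to be left alone (a like one stands at the back of the bench, out of the work). Origin: centre of its underside (on the axis); z up along its axis; round, so yaw means nothing. 
- pot: Low white cream pot with a tan lid, 65 mm across, 29 mm high; loose, to be left alone. Origin: centre of its underside (on the axis); z up along its axis; round, so yaw means nothing. 

How it is judged (in metres and radians):
At the end, for the whole second after the job is handed in: Each bottle stands on the well floor of a stand of its own size (underside 3 to 10 mm above the worktop, axis within 11 mm of the stand's centre, within 0.1 rad of upright), one bottle to a stand, all released and at rest; jar and pot upright within 20 mm of where they stood (horizontal distance between bottle_large and stand_large below 0.011 m and z of bottle_large in the frame of stand_large between 0.003 and 0.01 m and angle between each of bottle_large, bottle_dropper, jar, pot's own z axis and vertical below 0.1 rad and horizontal distance between bottle_dropper and stand_small below 0.011 m and z of bottle_dropper in the frame of stand_small between 0.003 and 0.01 m and (((horizontal distance between bottle_medium_a and stand_medium_a below 0.011 m and z of bottle_medium_a in the frame of stand_medium_a between 0.003 and 0.01 m and angle between bottle_medium_a's own z axis and vertical below 0.1 rad) and (horizontal distance between bottle_medium_b and stand_medium_b below 0.011 m and z of bottle_medium_b in the frame of stand_medium_b between 0.003 and 0.01 m and angle between bottle_medium_b's own z axis and vertical below 0.1 rad)) or ((horizontal distance between bottle_medium_a and stand_medium_b below 0.011 m and z of bottle_medium_a in the frame of stand_medium_b between 0.003 and 0.01 m and angle between bottle_medium_a's own z axis and vertical below 0.1 rad) and (horizontal distance between bottle_medium_b and stand_medium_a below 0.011 m and z of bottle_medium_b in the frame of stand_medium_a between 0.003 and 0.01 m and angle between bottle_medium_b's own z axis and vertical below 0.1 rad))) and linear speed of each of bottle_large, bottle_medium_a, bottle_medium_b, bottle_dropper below 0.02 m/s and distance of each of jar, pot from where it was at the start of the episode below 0.02 m); the robot touches nothing.
It fails at once if a bottle is tipped over (more than 40 degrees from upright) (angle between any of bottle_large, bottle_medium_a, bottle_medium_b, bottle_dropper's own z axis and vertical above 0.7 rad).
It fails at once if a bottle is dropped or thrown: it moves faster than 0.7 m/s with no finger touching it ((linear speed of bottle_large above 0.7 m/s and contact force between bottle_large and the fingers below 0.1 N) or (linear speed of bottle_medium_a above 0.7 m/s and contact force between bottle_medium_a and the fingers below 0.1 N) or (linear speed of bottle_medium_b above 0.7 m/s and contact force between bottle_medium_b and the fingers below 0.1 N) or (linear speed of bottle_dropper above 0.7 m/s and contact force between bottle_dropper and the fingers below 0.1 N)).
It fails at once if the jar or the pot is pushed more than 20 mm from its place (distance of any of jar, pot from where it was at the start of the episode above 0.02 m).
It also fails if it takes over 91 s, if anything falls off the work surface, if the arm or the gripper's body presses on something with over 40 N, if the wrist force passes 120 N, or if a joint passes its speed limit or range.

## Robot

A 6-joint arm with a two-finger parallel gripper is mounted at the origin on a cart in front of the work surface, level with it; the furniture and walls round the work are solid. World frame = base frame: x ahead of the robot, y to its left, z up, the work surface at z = 0. Lengths are in m, angles in degrees, forces in N, time in s.
With the tool pointing down it reaches from about 0.3 to 0.75 m from the base axis. Payload 8.5 kg.
Tool frame: the origin (TCP) lies at the very end of the fingers, on their centre line; the grasp point (between the pads) lies 19 mm behind it; z points along the fingers, y is the line along which they close (so a half turn about z gives the same grasp; the last joint's range is limited). The gripper opens to 85 mm and grips with 20 to 120 N. Pads are 22 mm wide; open, the fingers measure 114 mm over their backs; the gripper's body (76 mm by 85 mm) begins 54 mm behind the grasp point. The pads swing forward as they close: fully open they stand 13 mm farther back than shut.
Start: joints at [51.377, 21.807, 74.336, -0, 83.858, -12.336], TCP at [0.244, 0.493, 0.231] pointing down, gripper open.
Joint ranges: [-178.18, 178.18], [-50.72, 133.34], [12.68, 142.11], [-81.47, 261.47], [9.98, 163.14], [-165.26, 165.26]. Speed limits (degrees/s): [136.94, 136.94, 180, 180, 180, 180].

## Interface

Orientations are given as a 3x3 rotation matrix whose columns are the frame's x, y, z axes.
In Python, from rig import env gives the robot as it stands.
- The arm moves only by the tool move_arm, never from a script. Its argument "plan" is a list of rows, each a list of 7 numbers: the turn, a rotation vector about the tool's x, y, z in degrees, then the shift along the tool's x, y, z in cm, then the gripper command: -1 is shut, 1 is fully open, values between are in proportion. In form: [[ax, ay, az, tx, ty, tz, jaw], ...]. A call has 1 to 5 rows; each row is the pose to reach, as a shift and turn from the pose commanded when the call began, along the tool's axes at that moment; what a row does not reach only later rows make up. A row lasts 1/10 s, in which the tool goes at most 50 mm and 8.59 degrees, less where a joint would pass 70% of its speed; a pose out of reach is approached as far as the arm can. A call with a gripper value outside its range is refused whole. The fingers move at their own pace and stop on an object; "squeeze" is the grip in N (left out, the last holds). Time passes only in rows, so rows that repeat a pose let the fingers close. It gives the time, the measured TCP pose, the force, the opening and the grip force at its end, in the units of the state.
- env.observe(): the state, without advancing time (a new reading comes with each control period).
- env.get_image(name): name is "scene" or "top" or "wrist"; returns a dict with "color" (480x640x3 uint8, red, green, blue), "fov_y" (degrees; the focal length in pixels is half the picture's height over the tangent of half this angle, whatever the lens; pixels are square), "cx", "cy" (the principal point, pixels), "R" (3x3) and "t" (3): a world point X has camera coordinates R X + t. Camera axes: x right, y down, z forward; pixel columns grow to the right and rows downward; lengths in m; the calibration is good to about 2 mm. A picture is of the moment at which its call begins. There is no depth.
- env.close_job(): hands the job in; it is judged then, once.
Trained networks look in a picture, given as the dict that the camera call returned (one of the last four; its "shot" number tells which), for a name from the list of things; names that differ only in an ending like _2 or _b are one class to them, and where a whole thing is asked for, a point or a joint stands for the part that bears it (a point fixed in the world has none). Each returns a list of dicts, best first, with "conf" (0 to 1); they miss things now and then, are a little off and sometimes report something else, mostly with a low value. They report only what shows in the picture. A call takes as long as a camera call.
- env.outline_of(target, picture): "mask" (480x640 bool, what is visible of it) and "bbox" ([centre column, centre row, width, height] in pixels, round what is visible of it).
- env.tip_of(target, picture): "pixel" ([column, row] in pixels: a listed point, or the origin of a listed thing).
The state is a dict: "time_s": time; "q": joint angles; "qvel": joint speeds; "joint_efforts": joint torques, N m; "position": TCP position; "tool_rot": TCP orientation; "ft_force": force on the tool from outside, world axes, zero at the start; "wrist_torque": the same for the moment, N m; "grip_width": finger opening in m; "gripper_force": force on a finger pad.
Only numpy, scipy, OpenCV 4.12 (cv2) and the standard library are available. Lean on these libraries where they do the work, as an engineer would, in place of code of your own. Each camera call takes 0.05 s, during which the arm holds its last target. There are 200 camera calls.

## Working session

There is one attempt and no reset: what is moved stays moved. The work goes in short steps, Python scripts to look and compute and a tool call to move; the robot and the scene stay as the last step left them, time stands still between calls to the robot, and variables do not carry over. Pictures are saved under pics/ and viewed, at most 14 in all, crops included, and the job is handed in when it is done.

Besides the shell and the picture viewer there is one more tool, called as name(argument=value, ...), one argument or row to a line, values as JSON. move_arm: Moves the arm, as the interface text tells. Its arguments: {"type":"object","properties":{"plan":{"type":"array"},"squeeze":{"type":"number"}},"required":["plan"]}

```bash
mkdir -p pics; ls; cat > h.py <<'E'
import numpy as np, cv2
from rig import env
def ray(im,px,z):
    f=240/np.tan(np.radians(im['fov_y']/2)) 
    R=np.array(im['R']);t=np.array(im['t']);c=-R.T@t
    d=R.T@np.array([(px[0]-im['cx'])/f,(px[1]-im['cy'])/f,1.])
    return c+d*(z-c[2])/d[2]
def proj(im,X):
    f=240/np.tan(np.radians(im['fov_y']/2)) 
    p=np.array(im['R'])@np.array(X)+np.array(im['t']);return p[:2]/p[2]*f+[im['cx'],im['cy']]
def save(im,n): cv2.imwrite(f'pics/{n}.png',im['color'][:,:,::-1])
N=['bottle_large','bottle_medium_a','bottle_dropper','stand_large','stand_medium_a','stand_small','jar','pot']
E
python3 - <<'E'
from h import *
for c in ['top','scene']:
    im=env.get_image(c);save(im,c+'0')
    print(c,im['fov_y'],-np.array(im['R']).T@im['t'])
    for n in N:
        for o in env.tip_of(n,im): print('tip',n,np.round(o['pixel']),round(o['conf'],2),np.round(ray(im,o['pixel'],0),3))
        for o in env.outline_of(n,im): print('  out',np.round(o['bbox']),round(o['conf'],2))
s=env.observe();print(s['position'],s['tool_rot'],s['time_s'])
E
```

```text
pics
top 52.674489536697514 [ 0.39872369 -0.0583438   0.86207838]
tip bottle_large [348. 297.] 0.57 [ 0.415 -0.107  0.   ]
  out [351. 294.  35.  30.] 0.84
  out [277. 236.  35.  31.] 0.57
  out [344. 175.  38.  43.] 0.4
tip bottle_medium_a [414. 283.] 0.85 [ 0.438 -0.224  0.   ]
tip bottle_medium_a [212. 172.] 0.84 [0.644 0.138 0.   ]
tip bottle_medium_a [345. 233.] 0.63 [ 0.53  -0.103  0.   ]
  out [206. 168.  33.  35.] 0.9
  out [421. 285.  36.  30.] 0.65
  out [345. 177.  42.  40.] 0.43
tip bottle_dropper [277. 177.] 0.57 [0.634 0.02  0.   ]
  out [272. 173.  23.  24.] 0.61
tip stand_large [274. 292.] 0.74 [0.425 0.023 0.   ]
  out [274. 291.  50.  51.] 0.9
tip stand_medium_a [412. 179.] 0.86 [ 0.628 -0.228  0.   ]
tip stand_medium_a [345. 176.] 0.59 [ 0.635 -0.105  0.   ]
tip stand_medium_a [411. 226.] 0.35 [ 0.541 -0.222  0.   ]
  out [344. 175.  39.  44.] 0.79
  out [415. 177.  43.  39.] 0.75
tip stand_small [279. 236.] 0.69 [0.524 0.014 0.   ]
  out [276. 236.  34.  32.] 0.9
  out [345. 176.  45.  43.] 0.19
tip jar [346. 229.] 0.95 [ 0.537 -0.105  0.   ]
tip jar [342. 176.] 0
[... 781 characters left out ...]
.] 0.76
tip stand_medium_a [461. 299.] 0.87 [ 0.625 -0.235  0.   ]
tip stand_medium_a [390. 255.] 0.84 [ 0.634 -0.097  0.   ]
  out [395. 251.  49.  37.] 0.84
  out [460. 291.  54.  40.] 0.75
tip stand_small [291. 254.] 0.97 [0.527 0.017 0.   ]
tip stand_small [414. 320.] 0.25 [ 0.543 -0.211  0.   ]
  out [289. 248.  37.  29.] 0.68
tip jar [350. 287.] 0.63 [ 0.533 -0.101  0.   ]
tip pot [415. 322.] 0.64 [ 0.541 -0.213  0.   ]
tip pot [235. 277.] 0.31 [0.429 0.038 0.   ]
  out [415. 317.  51.  46.] 0.62
[0.24358807 0.49309977 0.23132354] [[-8.96573138e-01  4.42895707e-01  3.36221202e-05]
 [ 4.42895705e-01  8.96573138e-01 -3.82401432e-05]
 [-4.70810851e-05 -1.93939926e-05 -9.99999999e-01]] 1.7
```

View pics/top0.png

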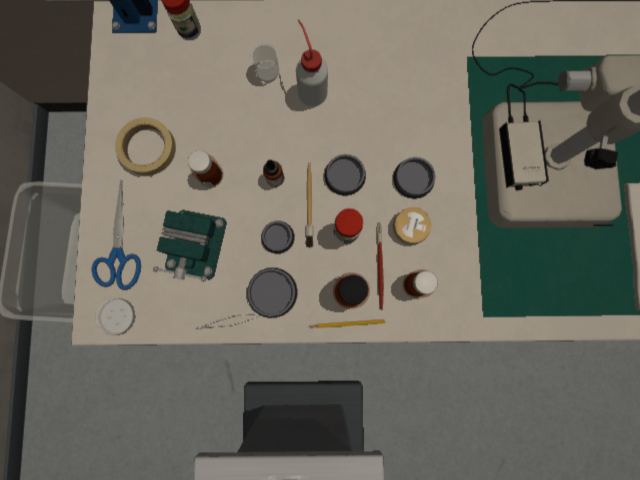

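View pics/scene0.png

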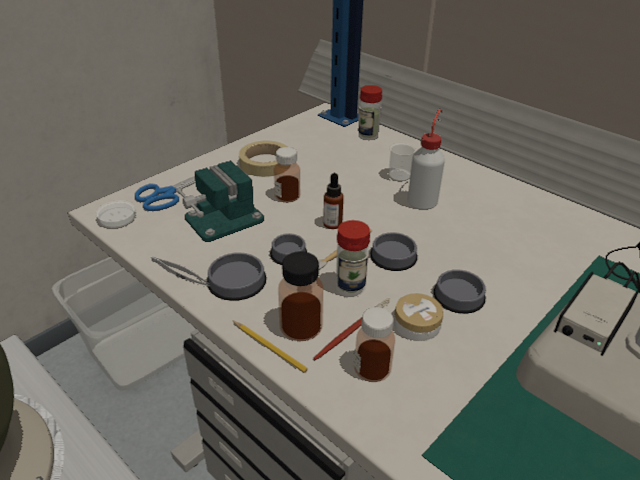

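The top and scene views show all ten objects: large bottle cap at (351,290) top, mediums at (426,283) and (200,161), dropper at (268,163), stands at (272,292), (277,237), (345,174) and (414,177). Detections agree with the pictures. Next I'll refine the positions with a silhouette fit over both views.

```bash
cat > fit.py <<'E'
from h import *
from scipy.optimize import least_squares
P={'bottle_large':[(0,.0295),(.092,.0295),(.114,.023)],'bottle_medium_a':[(0,.0235),(.074,.0235),(.092,.0185)],
'bottle_dropper':[(0,.0165),(.062,.0165),(.077,.012),(.102,.0065)],'stand_large':[(0,.0445),(.003,.0445),(.022,.0415)],
'stand_medium_a':[(0,.038),(.003,.038),(.022,.035)],'stand_small':[(0,.03),(.003,.03),(.022,.027)],'jar':[(0,.0225),(.108,.0225)],'pot':[(0,.0325),(.029,.0325)]}
def bb(im,n,xy):
    a=np.linspace(0,2*np.pi,60)
    p=np.array([proj(im,[xy[0]+r*np.cos(t),xy[1]+r*np.sin(t),z]) for z,r in P[n] for t in a])
    return np.r_[p.min(0),p.max(0)]
G={'bottle_large':[(.42,-.106)],'bottle_medium_a':[(.438,-.223),(.64,.138)],'bottle_dropper':[(.635,.028)],'stand_large':[(.427,.027)],
'stand_medium_a':[(.635,-.1),(.627,-.231)],'stand_small':[(.526,.016)],'jar':[(.535,-.103)],'pot':[(.539,-.216)]}
def fit(views=('top','scene'),names=None,reps=1):
    for v in [views]:
        ims=[env.get_image(c) for c in views]
        for n in names or G:
            ds=[[np.r_[o['bbox'][:2],o['bbox'][:2]]+np.r_[-np.array(o['bbox'][2:]),o['bbox'][2:]]/2 for o in env.outline_of(n,im)] for im in ims]
            ts=[[o['pixel'] for o in env.tip_of(n,im)] for im in ims]
            for g in G[n]:
                pr=[]; out=[]
                for im,d in zip(ims,ds):
                    e=bb(im,n,g); d=[b for b in d if np.abs(b-e).max()<14]
                    if d:
                        b=min(d,key=lambda b:np.abs(b-e).sum()); pr.append((im,b))
                        s=least_squares(lambda x:bb(im,n,x)-b,g,loss='soft_l1'); out.append((s.x.round(4),s.fun.round(1)))
                if pr:
                    s=least_squares(lambda x:np.concatenate([bb(i,n,x)-b for i,b in pr]),g,loss='soft_l1')
                    print(n,'BOTH',s.x.round(4),*out)
                else: print(n,g,'no outline')
                for im,t in zip(ims,ts):
                    q=[ray(im,p,0)[:2] for p in t]; q=[x.round(3) for x in q if np.hypot(*(x-g))<.03]
                    print('   tip',*q)
E
python3 -c "
from fit import *
fit()"
```

```text
bottle_large BOTH [ 0.4259 -0.1065] (array([ 0.4244, -0.1067]), array([-3.9, -3.8,  1.7,  2.6])) (array([ 0.4261, -0.1065]), array([ 1.4,  1. , -1.4, -0.6]))
   tip [ 0.416 -0.11 ]
   tip [ 0.422 -0.103]
bottle_medium_a BOTH [ 0.4331 -0.2254] (array([ 0.4331, -0.2254]), array([ 1.5,  0.5, -1.2, -0.6]))
   tip [ 0.435 -0.221]
   tip [ 0.436 -0.223]
bottle_medium_a BOTH [0.6384 0.141 ] (array([0.6388, 0.141 ]), array([-0.3, -0.4,  0.3,  0.5])) (array([0.6361, 0.1398]), array([-1.5,  1.3,  1.7, -1.1]))
   tip [0.64 0.14]
   tip [0.641 0.142]
bottle_dropper BOTH [0.6328 0.0217] (array([0.6328, 0.0217]), array([ 1.5, -0.5, -2.1,  0.6]))
   tip [0.629 0.023]
   tip [0.632 0.026]
stand_large BOTH [0.4231 0.0276] (array([0.4232, 0.0247]), array([-0.4, -0.1,  0.4,  0.1])) (array([0.4242, 0.0305]), array([ 0.3, -0.2, -0.3,  0.2]))
   tip [0.425 0.019]
   tip [0.422 0.035]
stand_medium_a BOTH [ 0.6368 -0.1045] (array([ 0.636 , -0.1037]), array([ 0.5,  0.5, -0.5, -0.5])) (array([ 0.6385, -0.104 ]), array([ 0.3, -2. , -0.3,  1.4]))
   tip [ 0.639 -0.106]
   tip [ 0.637 -0.097]
stand_medium_a BOTH [ 0.6253 -0.23  ] (array([ 0.6248, -0.2281]), array([-1.6,  0.8,  1.5, -0.8])) (array([ 0.6264, -0.2311]), array([-1.9, -1.6,  1.7,  0.8]))
   tip [ 0.626 -0.232]
   tip [ 0.627 -0.23 ]
stand_small BOTH [0.5246 0.019 ] (array([0.5244, 0.015 ]), array([-1.1, -2.1,  1.1,  2. ])) (array([0.5305, 0.029 ]), array([-1.4, -3.2,  1.5,  1.3]))
   tip [0.529 0.014]
   tip [0.522 0.014]
jar BOTH [ 0.5339 -0.1013] (array([ 0.5338, -0.1011]), array([ 1.1, -0.8, -0.9,  1. ])) (array([ 0.5338, -0.102 ]), array([ 2.3, -1.9, -1.6,  1.5]))
   tip [ 0.535 -0.104]
   tip [ 0.528 -0.103]
pot BOTH [ 0.5381 -0.2138] (array([ 0.5398, -0.2213]), array([ 0.8, -0.9, -0.8,  1. ])) (array([ 0.5377, -0.2119]), array([ 0.1, -1.1, -0.1,  0.8]))
   tip [ 0.538 -0.221]
   tip [ 0.537 -0.214]
```

move_arm(
  plan=[
    [0,0,-8.5,0,0,0,1],
    [0,0,-17,0,0,0,1],
    [0,0,-26.3,0,0,0,1],
    [0,0,-26.3,0,0,0,1],
    [0,0,-26.3,0,0,0,1],
  ],
  squeeze=40,
)

```text
time_s: 3.9
position: [0.2436, 0.4931, 0.2313]
tool_rot: [[-1.0, 0.003, -0.0], [0.003, 1.0, -0.0], [0.0, -0.0, -1.0]]
ft_force: [-0.2, 0.0, 0.1]
grip_width: 0.0855
gripper_force: 0.0
```

move_arm(
  plan=[
    [0,0,0,-2,-4.5,0,1],
    [0,0,0,-4,-9,0,1],
    [0,0,0,-6,-13.5,0,1],
    [0,0,0,-8,-18,0,1],
    [0,0,0,-10,-22.5,0,1],
  ],
)

```text
time_s: 4.4
position: [0.344, 0.2664, 0.2315]
tool_rot: [[-1.0, 0.003, 0.001], [0.003, 1.0, 0.0], [-0.001, 0.0, -1.0]]
ft_force: [1.1, 0.5, 0.5]
grip_width: 0.0853
gripper_force: 0.0
```

move_arm(
  plan=[
    [0,0,0,-2,-4.5,0,1],
    [0,0,0,-4,-9,0,1],
    [0,0,0,-6,-13.5,0,1],
    [0,0,0,-8,-18,0,1],
    [0,0,0,-10,-22.5,0,1],
  ],
)

```text
time_s: 4.9
position: [0.4441, 0.0411, 0.2316]
tool_rot: [[-1.0, 0.004, 0.001], [0.004, 1.0, 0.0], [-0.001, 0.0, -1.0]]
ft_force: [1.6, 0.3, 0.5]
grip_width: 0.0853
gripper_force: 0.0
```

move_arm(
  plan=[
    [0,0,0,0,0,0,1],
    [0,0,0,0,0,0,1],
  ],
)

```text
time_s: 5.1
position: [0.4437, 0.0425, 0.2312]
tool_rot: [[-1.0, 0.005, -0.001], [0.005, 1.0, 0.0], [0.001, 0.0, -1.0]]
ft_force: [-1.2, 0.1, 0.3]
grip_width: 0.085
gripper_force: 0.0
```

```bash
python3 -c "
from fit import *
fit(('wrist',))
im=env.get_image('wrist');save(im,'w0')
print(-np.array(im['R']).T@im['t'],env.observe()['position'])"
```

```text
bottle_large BOTH [ 0.4227 -0.1063] (array([ 0.4227, -0.1063]), array([-0.8, -1.2,  1.8,  1. ]))
   tip [ 0.421 -0.104]
bottle_medium_a BOTH [ 0.4328 -0.2144] (array([ 0.4328, -0.2144]), array([-1.2, -3.6, 11. ,  2.4]))
   tip [ 0.438 -0.227]
bottle_medium_a (0.64, 0.138) no outline
   tip [0.642 0.142]
bottle_dropper (0.635, 0.028) no outline
   tip [0.628 0.025]
stand_large BOTH [0.4265 0.0293] (array([0.4265, 0.0293]), array([-1.7, -1.6,  1.7,  3.5]))
   tip [0.424 0.031]
stand_medium_a (0.635, -0.1) no outline
   tip [ 0.637 -0.108]
stand_medium_a (0.627, -0.231) no outline
   tip
stand_small BOTH [0.5248 0.019 ] (array([0.5248, 0.019 ]), array([-0.2, -1.7,  0.2,  1.9]))
   tip [0.524 0.022]
jar BOTH [ 0.5251 -0.0992] (array([ 0.5251, -0.0992]), array([-0.4, -4. ,  0.6,  1.5]))
   tip [ 0.531 -0.104]
pot BOTH [ 0.5382 -0.2174] (array([ 0.5382, -0.2174]), array([ 0.6,  0.6, -0.7, -0.6]))
   tip
[0.37861998 0.04307888 0.37495703] [0.443668   0.04311879 0.23130836]
```

View pics/w0.png

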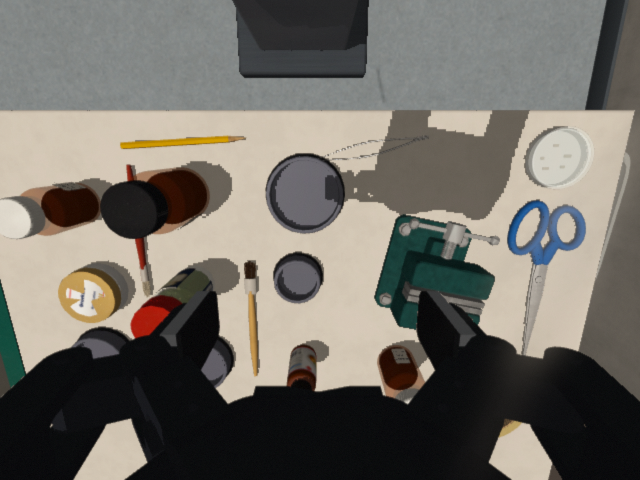

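Wrist view: large stand at (305,192), small stand at (298,277), large bottle's cap at (135,208); all consistent with the fits. Going for the large bottle.

move_arm(
  plan=[
    [0,0,0,0.7,-5,0,1],
    [0,0,0,1.4,-10,0,1],
    [0,0,0,2,-14.9,0,1],
    [0,0,0,2,-14.9,4,1],
    [0,0,0,2,-14.9,8,1],
  ],
)

```text
time_s: 6.5
position: [0.4239, -0.1077, 0.1509]
tool_rot: [[-1.0, 0.003, 0.003], [0.003, 1.0, -0.002], [-0.003, -0.002, -1.0]]
ft_force: [1.0, -0.0, -0.6]
grip_width: 0.0854
gripper_force: 0.0
```

move_arm(
  plan=[
    [0,0,0,0,0,2.5,1],
    [0,0,0,0,0,5,1],
    [0,0,0,0,0,7.5,1],
    [0,0,0,0,0,10,1],
    [0,0,0,0,0,10,1],
  ],
)

```text
time_s: 7.0
position: [0.4225, -0.1053, 0.0493]
tool_rot: [[-1.0, 0.0, -0.005], [0.0, 1.0, 0.003], [0.005, 0.003, -1.0]]
ft_force: [-0.9, 1.7, -0.1]
grip_width: 0.085
gripper_force: 0.0
```

move_arm(
  plan=[
    [0,0,0,0,0,0,-0.3],
    [0,0,0,0,0,0,-0.3],
    [0,0,0,0,0,0,-0.3],
    [0,0,0,0,0,0,-0.3],
    [0,0,0,0,0,0,-0.3],
  ],
  squeeze=30,
)

```text
time_s: 7.5
position: [0.4244, -0.1063, 0.0526]
tool_rot: [[-1.0, -0.0, 0.003], [-0.0, 1.0, -0.002], [-0.003, -0.002, -1.0]]
ft_force: [0.0, 0.1, 8.5]
grip_width: 0.0582
gripper_force: 31.9
```

move_arm(
  plan=[
    [0,0,0,0,0,-1,-0.3],
    [0,0,0,0,0,-2.5,-0.3],
    [0,0,0,0,0,-4,-0.3],
    [0,0,0,0,0,-5,-0.3],
    [0,0,0,0,0,-5,-0.3],
  ],
)

```text
time_s: 8.0
position: [0.4242, -0.1061, 0.1027]
tool_rot: [[-1.0, -0.0, 0.003], [-0.0, 1.0, -0.001], [-0.003, -0.001, -1.0]]
ft_force: [0.9, 0.9, -2.3]
grip_width: 0.0577
gripper_force: 32.7
```

move_arm(
  plan=[
    [0,0,0,0,2.5,0,-0.3],
    [0,0,0,0,6,0,-0.3],
    [0,0,0,0,9.5,0,-0.3],
    [0,0,0,0,12.5,0,-0.3],
    [0,0,0,0,13.4,0,-0.3],
  ],
)

```text
time_s: 8.5
position: [0.4229, 0.0304, 0.1009]
tool_rot: [[-1.0, -0.003, -0.001], [-0.003, 1.0, 0.001], [0.001, 0.001, -1.0]]
ft_force: [0.2, -0.1, -1.6]
grip_width: 0.0577
gripper_force: 33.0
```

move_arm(
  plan=[
    [0,0,0,0,0,0,-0.3],
    [0,0,0,0,0,0,-0.3],
  ],
)

```text
time_s: 8.7
position: [0.4238, 0.0275, 0.1012]
tool_rot: [[-1.0, -0.0, -0.0], [-0.0, 1.0, -0.0], [0.0, -0.0, -1.0]]
ft_force: [0.6, 0.2, -2.2]
grip_width: 0.0581
gripper_force: 33.0
```

```bash
python3 -c "
from h import *
im=env.get_image('wrist');save(im,'w1');im=env.get_image('scene');c=im['color'][120:420,60:460,::-1]
cv2.imwrite('pics/s1.png',cv2.resize(c,(800,600)))
print(env.observe()['position'])"
```

```text
[0.42381287 0.02720998 0.10121483]
```

View pics/s1.png

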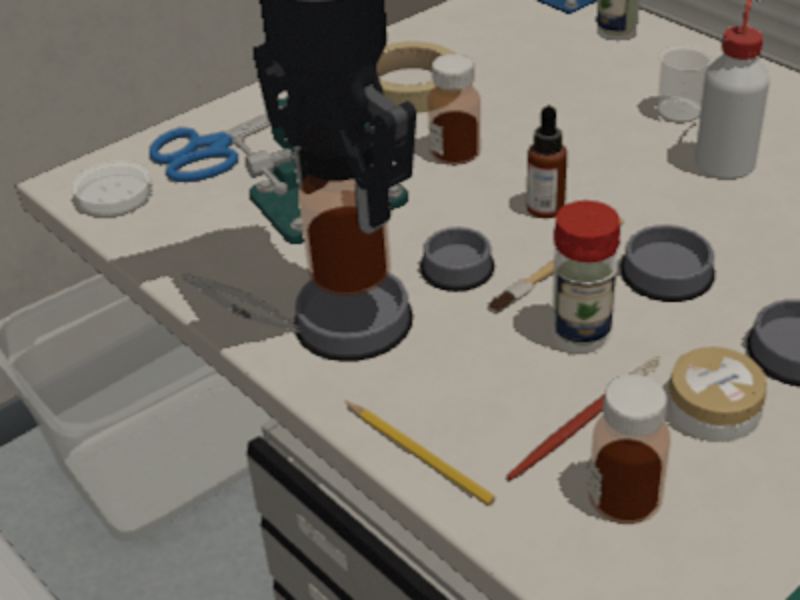

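View pics/w1.png

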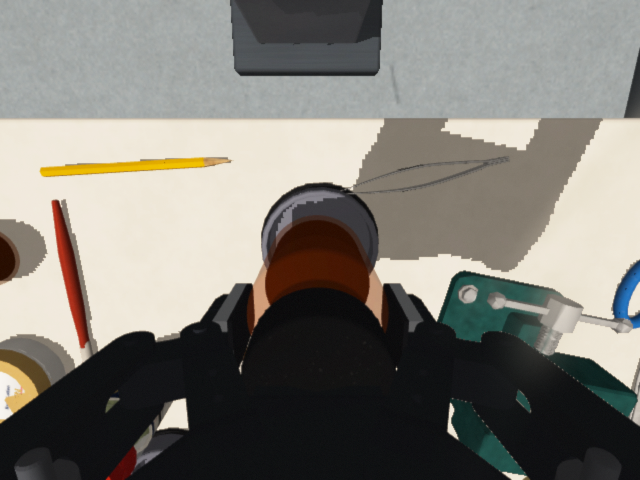

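Scene: bottle hangs upright above the large stand; wrist: stand spans columns 262–378, top row 183, bottle centred at col 318. Checking against projection.

```bash
python3 -c "
from fit import *
im=env.get_image('wrist')
for x in [(.425,.028),(.425,.025),(.422,.028)]: print(bb(im,'stand_large',x).round(0))
b=P['bottle_large'];P['bottle_large']=[(z+.049,r) for z,r in b]
print(bb(im,'bottle_large',(.424,.0275)).round(0))"
```

```text
[259. 182. 378. 303.]
[255. 182. 374. 303.]
[259. 178. 378. 299.]
[235. 213. 402. 448.]
```

move_arm(
  plan=[
    [0,0,0,-0.1,0.1,1.5,-0.3],
    [0,0,0,-0.1,0.1,3,-0.3],
    [0,0,0,-0.1,0.1,3.8,-0.3],
    [0,0,0,-0.1,0.1,4.2,-0.3],
    [0,0,0,-0.1,0.1,4.2,-0.3],
  ],
)

```text
time_s: 9.35
position: [0.4248, 0.0288, 0.0593]
tool_rot: [[-1.0, 0.0, -0.0], [0.0, 1.0, -0.0], [0.0, -0.0, -1.0]]
ft_force: [0.3, 0.3, -1.9]
grip_width: 0.058
gripper_force: 32.9
```

move_arm(
  plan=[
    [0,0,0,0,0,0.1,-0.3],
    [0,0,0,0,0,0.2,-0.3],
    [0,0,0,0,0,0.2,-0.3],
  ],
)

```text
time_s: 9.65
position: [0.4252, 0.0289, 0.0585]
tool_rot: [[-1.0, -0.0, 0.002], [-0.0, 1.0, -0.001], [-0.002, -0.001, -1.0]]
ft_force: [-2.7, -1.3, 12.3]
grip_width: 0.0582
gripper_force: 33.9
```

move_arm(
  plan=[
    [0,0,0,0,0,0,0.5],
    [0,0,0,0,0,0,0.7],
    [0,0,0,0,0,0,1],
    [0,0,0,0,0,0,1],
    [0,0,0,0,0,0,1],
  ],
)

```text
time_s: 10.15
position: [0.4247, 0.0292, 0.0573]
tool_rot: [[-1.0, -0.0, -0.0], [-0.0, 1.0, 0.0], [0.0, 0.0, -1.0]]
ft_force: [-0.1, -0.4, 0.1]
grip_width: 0.0855
gripper_force: 0.0
```

move_arm(
  plan=[
    [0,0,0,0,0,-2,1],
    [0,0,0,0,0,-5,1],
    [0,0,0,0,0,-9,1],
    [0,0,0,0,0,-13,1],
    [0,0,0,-2,0,-13,1],
  ],
)

```text
time_s: 10.65
position: [0.4455, 0.0291, 0.192]
tool_rot: [[-1.0, -0.0, 0.008], [-0.0, 1.0, -0.002], [-0.008, -0.002, -1.0]]
ft_force: [1.0, -1.3, 0.0]
grip_width: 0.0854
gripper_force: 0.0
```

```bash
python3 -c "
from fit import *
G['bottle_large']=[(.425,.029)]
P['bottle_large']=[(z+.006,r) for z,r in P['bottle_large']]
fit(('top','scene','wrist'),['bottle_large','bottle_dropper','stand_small'])
print(env.observe()['position'])"
```

```text
bottle_large BOTH [0.427  0.0292] (array([0.4311, 0.0303]), array([ 1.8, -1.2, -2.9,  1.1])) (array([0.4249, 0.0303]), array([-4.8, -2.6,  4.7,  1.2]))
   tip
   tip [0.433 0.041]
   tip [0.425 0.03 ]
bottle_dropper BOTH [0.6286 0.0229] (array([0.6286, 0.0229]), array([ 0.3, -1.2, -0.3,  1. ]))
   tip [0.633 0.024]
   tip [0.627 0.021]
   tip [0.633 0.025]
stand_small BOTH [0.5244 0.0193] (array([0.5255, 0.0216]), array([-1.9, -0.9,  2. ,  0.6])) (array([0.5236, 0.019 ]), array([-0.7, -1.6,  0.7,  2.1]))
   tip
   tip [0.522 0.02 ]
   tip [0.526 0.019]
[0.44466671 0.02913274 0.18733322]
```

move_arm(
  plan=[
    [0,0,0,-4.5,-0.2,0,1],
    [0,0,0,-9,-0.4,0,1],
    [0,0,0,-13.5,-0.6,0,1],
    [0,0,0,-18.5,-0.6,0,1],
    [0,0,0,-18.5,-0.6,0,1],
  ],
)

```text
time_s: 12.2
position: [0.6339, 0.0227, 0.1851]
tool_rot: [[-1.0, -0.0, 0.0], [-0.0, 1.0, 0.0], [-0.0, 0.0, -1.0]]
ft_force: [-0.8, -0.4, 0.6]
grip_width: 0.0855
gripper_force: 0.0
```

```bash
python3 -c "
from fit import *
fit(('wrist',),['bottle_dropper','stand_small','stand_medium_a'])
fit(('top','scene'),['bottle_dropper'])
print(env.observe()['position'])"
```

```text
bottle_dropper BOTH [0.6299 0.0248] (array([0.6299, 0.0248]), array([-2. , -2.8,  2. ,  1.1]))
   tip [0.631 0.025]
stand_small BOTH [0.5242 0.0178] (array([0.5242, 0.0178]), array([-2. , -0.8,  2. ,  1.4]))
   tip [0.525 0.019]
stand_medium_a BOTH [ 0.6381 -0.105 ] (array([ 0.6381, -0.105 ]), array([-0.2, -1.5,  0.2,  2. ]))
   tip [ 0.638 -0.105]
stand_medium_a BOTH [ 0.6305 -0.2293] (array([ 0.6305, -0.2293]), array([-1.9, -1. ,  3.2,  1.4]))
   tip [ 0.632 -0.23 ]
bottle_dropper BOTH [0.6316 0.0256] (array([0.6316, 0.0256]), array([ 1.2, -1.2, -1.1,  1.1]))
   tip [0.628 0.021]
   tip [0.636 0.031]
[0.62953248 0.02321344 0.18755778]
```

move_arm(
  plan=[
    [0,0,0,-0.1,0.15,4,1],
    [0,0,0,-0.1,0.15,8,1],
    [0,0,0,-0.1,0.15,12,1],
    [0,0,0,-0.1,0.15,15.3,1],
    [0,0,0,-0.1,0.15,15.3,1],
  ],
)

```text
time_s: 13.35
position: [0.6284, 0.0249, 0.0304]
tool_rot: [[-1.0, -0.0, -0.008], [-0.0, 1.0, 0.001], [0.008, 0.001, -1.0]]
ft_force: [0.4, -0.0, 0.4]
grip_width: 0.0857
gripper_force: 0.0
```

move_arm(
  plan=[
    [0,0,0,0,0,0,0.2],
    [0,0,0,0,0,0,-0.1],
    [0,0,0,0,0,0,-0.6],
    [0,0,0,0,0,0,-0.6],
    [0,0,0,0,0,0,-0.6],
  ],
  squeeze=25,
)

```text
time_s: 13.85
position: [0.6314, 0.0245, 0.0359]
tool_rot: [[-1.0, -0.0, 0.003], [-0.0, 1.0, -0.001], [-0.003, -0.001, -1.0]]
ft_force: [-1.0, -0.1, 6.2]
grip_width: 0.0318
gripper_force: 24.6
```

move_arm(
  plan=[
    [0,0,0,0,0,0,-0.6],
    [0,0,0,0,0,0,-0.6],
    [0,0,0,0,0,0,-0.6],
  ],
)

```text
time_s: 14.15
position: [0.6314, 0.0245, 0.0359]
tool_rot: [[-1.0, -0.0, 0.003], [-0.0, 1.0, -0.001], [-0.003, -0.001, -1.0]]
ft_force: [-1.0, 0.1, 6.9]
grip_width: 0.0317
gripper_force: 24.6
```

move_arm(
  plan=[
    [0,0,0,0,0,-1,-0.6],
    [0,0,0,0,0,-3,-0.6],
    [0,0,0,0,0,-5,-0.6],
    [0,0,0,2,-0.2,-5,-0.6],
    [0,0,0,5,-0.4,-5,-0.6],
  ],
)

```text
time_s: 14.65
position: [0.5812, 0.0205, 0.0854]
tool_rot: [[-1.0, -0.0, 0.003], [-0.0, 1.0, -0.0], [-0.003, -0.0, -1.0]]
ft_force: [-0.5, 0.3, -1.0]
grip_width: 0.0315
gripper_force: 25.0
```

move_arm(
  plan=[
    [0,0,0,2.5,-0.15,0,-0.6],
    [0,0,0,4.6,-0.15,0,-0.6],
    [0,0,0,5.6,-0.15,0,-0.6],
    [0,0,0,5.6,-0.15,0,-0.6],
    [0,0,0,5.6,-0.15,0,-0.6],
  ],
)

```text
time_s: 15.15
position: [0.5257, 0.019, 0.0847]
tool_rot: [[-1.0, -0.0, 0.001], [-0.0, 1.0, -0.0], [-0.001, -0.0, -1.0]]
ft_force: [0.5, -0.6, -0.3]
grip_width: 0.0314
gripper_force: 25.0
```

```bash
python3 -c "
from fit import *
im=env.get_image('wrist');print(env.observe()['position']);save(im,'w2')
for x in [(.5245,.019)]: print(bb(im,'stand_small',x).round(0))
P['bottle_dropper']=[(z+.05,r) for z,r in P['bottle_dropper'][:1]]
print(bb(im,'bottle_dropper',(.5245,.019)).round(0))"
```

```text
[0.52574948 0.01904489 0.08454181]
[275. 201. 360. 291.]
[288. 239. 346. 294.]
```

View pics/w2.png

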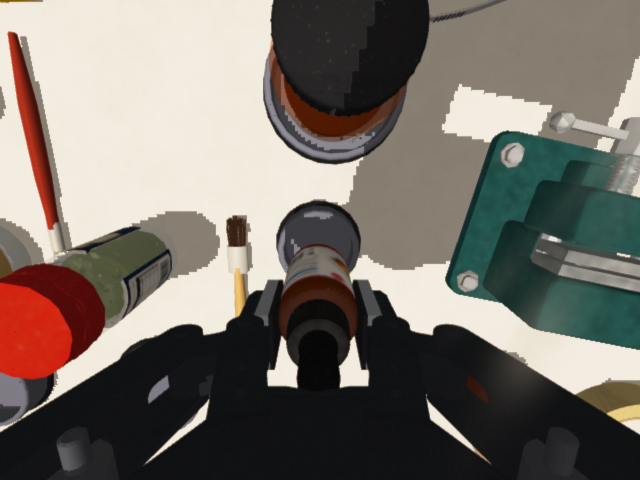

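Wrist: stand rim at columns 276–360, top row 201, as predicted; the bottle's base front is at row ~245, about 3 mm too far out, so I correct by 2.5 mm and lower.

move_arm(
  plan=[
    [0,0,0,0.25,0,0,-0.6],
    [0,0,0,0.25,0,1.5,-0.6],
    [0,0,0,0.25,0,3,-0.6],
    [0,0,0,0.25,0,4.1,-0.6],
    [0,0,0,0.25,0,4.1,-0.6],
  ],
)

```text
time_s: 15.7
position: [0.5222, 0.0191, 0.0423]
tool_rot: [[-1.0, -0.0, -0.001], [-0.0, 1.0, 0.0], [0.001, 0.0, -1.0]]
ft_force: [-0.9, 0.4, -0.8]
grip_width: 0.0315
gripper_force: 25.4
```

move_arm(
  plan=[
    [0,0,0,0,0,0.1,-0.6],
    [0,0,0,0,0,0.2,-0.6],
    [0,0,0,0,0,0.3,-0.6],
    [0,0,0,0,0,0.3,-0.6],
  ],
)

```text
time_s: 16.1
position: [0.5226, 0.0191, 0.0414]
tool_rot: [[-1.0, -0.0, 0.002], [-0.0, 1.0, -0.0], [-0.002, -0.0, -1.0]]
ft_force: [-2.9, -0.4, 9.2]
grip_width: 0.0314
gripper_force: 26.1
```

move_arm(
  plan=[
    [0,0,0,0,0,0,-0.1],
    [0,0,0,0,0,0,0.2],
    [0,0,0,0,0,0,0.6],
    [0,0,0,0,0,0,1],
    [0,0,0,0,0,0,1],
  ],
)

```text
time_s: 16.6
position: [0.5222, 0.0192, 0.0403]
tool_rot: [[-1.0, -0.0, -0.0], [-0.0, 1.0, 0.0], [0.0, 0.0, -1.0]]
ft_force: [0.1, -0.0, -0.0]
grip_width: 0.0854
gripper_force: 0.0
```

move_arm(
  plan=[
    [0,0,0,0,0,-2,1],
    [0,0,0,0,0,-5,1],
    [0,0,0,0,0,-9,1],
    [0,0,0,0,0,-13,1],
    [0,0,0,0,0,-15,1],
  ],
)

```text
time_s: 17.1
position: [0.5229, 0.0191, 0.1937]
tool_rot: [[-1.0, -0.0, 0.005], [-0.0, 1.0, -0.001], [-0.005, -0.001, -1.0]]
ft_force: [0.9, 1.1, -1.2]
grip_width: 0.0852
gripper_force: 0.0
```

move_arm(
  plan=[
    [0,0,0,-4,4,0,1],
    [0,0,0,-8,8,0,1],
    [0,0,0,-11.5,12.2,0,1],
    [0,0,0,-11.5,12.2,0,1],
    [0,0,0,-11.5,12.2,0,1],
  ],
)

```text
time_s: 17.6
position: [0.6378, 0.1431, 0.1892]
tool_rot: [[-1.0, -0.003, -0.001], [-0.003, 1.0, 0.0], [0.001, 0.0, -1.0]]
ft_force: [-0.2, -0.3, -0.7]
grip_width: 0.0852
gripper_force: 0.0
```

```bash
python3 -c "
from fit import *
G['bottle_dropper']=[(.5245,.019)]
P['bottle_dropper']=[(z+.006,r) for z,r in P['bottle_dropper']]
fit(('top','scene','wrist'),['bottle_dropper','bottle_medium_a'])
im=env.get_image('wrist');save(im,'w3')
print(env.observe()['position'])"
```

```text
bottle_dropper BOTH [0.5245 0.022 ] (array([0.5289, 0.0246]), array([ 2. , -5.2, -2.6,  2.6])) (array([0.5245, 0.022 ]), array([-0.9, -0. ,  6.8,  0.1]))
   tip [0.522 0.023]
   tip [0.531 0.028] [0.526 0.028]
   tip [0.521 0.016]
bottle_medium_a BOTH [ 0.4352 -0.2237] (array([ 0.4346, -0.2252]), array([-0.4,  1.4,  0.4, -1.8])) (array([ 0.4379, -0.2211]), array([-0. , -2.4,  0. ,  1.4]))
   tip [ 0.436 -0.228]
   tip [ 0.436 -0.222]
   tip
bottle_medium_a BOTH [0.6376 0.1404] (array([0.6365, 0.1398]), array([-0.8, -0.2,  1. ,  0.2])) (array([0.6448, 0.1465]), array([-0.8, -1.5,  0.9,  0.9]))
   tip [0.641 0.14 ]
   tip [0.641 0.149]
   tip [0.642 0.14 ]
[0.63713151 0.14117903 0.19030484]
```

View pics/w3.png

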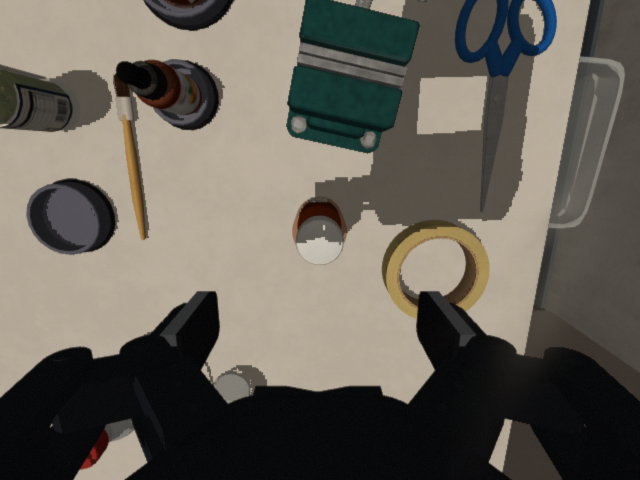

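Wrist: dropper sits in its stand (185,95); medium bottle cap at (320,240) between the jaws; tape roll's near edge at (386,268).

```bash
python3 -c "
from h import *
im=env.get_image('wrist')
print(ray(im,(320,240),.092),ray(im,(386,268),.02),ray(im,(370,150),.03));print(env.observe()['position'])"
```

```text
[0.63708048 0.14306125 0.092     ] [0.68548015 0.20992678 0.02      ] [0.57131332 0.18756388 0.03      ]
[0.63713364 0.14119629 0.19032611]
```

move_arm(
  plan=[
    [0,0,0,-0.1,0.05,4,1],
    [0,0,0,-0.1,0.05,8,1],
    [0,0,0,-0.1,0.05,12,1],
    [0,0,0,-0.1,0.05,15.2,1],
    [0,0,0,-0.1,0.05,15.2,1],
  ],
)

```text
time_s: 18.95
position: [0.6358, 0.1416, 0.034]
tool_rot: [[-1.0, -0.0, -0.009], [-0.0, 1.0, -0.0], [0.009, -0.0, -1.0]]
ft_force: [-0.2, 0.7, -0.9]
grip_width: 0.0854
gripper_force: 0.0
```

move_arm(
  plan=[
    [0,0,0,0,0,0,0.4],
    [0,0,0,0,0,0,0.1],
    [0,0,0,0,0,0,-0.4],
    [0,0,0,0,0,0,-0.4],
    [0,0,0,0,0,0,-0.4],
  ],
  squeeze=30,
)

```text
time_s: 19.45
position: [0.6392, 0.1418, 0.0406]
tool_rot: [[-1.0, -0.0, 0.004], [-0.0, 1.0, 0.0], [-0.004, 0.0, -1.0]]
ft_force: [-0.3, 0.6, 7.2]
grip_width: 0.0463
gripper_force: 30.1
```

move_arm(
  plan=[
    [0,0,0,0,0,0,-0.4],
    [0,0,0,0,0,-1,-0.4],
    [0,0,0,0,0,-3,-0.4],
    [0,0,0,0,0,-5,-0.4],
    [0,0,0,0,0,-5,-0.4],
  ],
)

```text
time_s: 19.95
position: [0.6395, 0.1418, 0.0919]
tool_rot: [[-1.0, -0.0, 0.006], [-0.0, 1.0, 0.0], [-0.006, 0.0, -1.0]]
ft_force: [-0.1, -0.0, -1.2]
grip_width: 0.0464
gripper_force: 31.1
```

move_arm(
  plan=[
    [0,0,0,0,-2,0,-0.4],
    [0,0,0,0,-5,0,-0.4],
    [0,0,0,0,-8.5,0,-0.4],
    [0,0,0,0,-12,0,-0.4],
    [0,0,0,0,-15.5,0,-0.4],
  ],
)

```text
time_s: 20.45
position: [0.6377, -0.0145, 0.0877]
tool_rot: [[-1.0, -0.0, -0.001], [-0.0, 1.0, 0.0], [0.001, 0.0, -1.0]]
ft_force: [0.4, -0.3, -1.2]
grip_width: 0.0459
gripper_force: 31.1
```

move_arm(
  plan=[
    [0,0,0,0,-3.5,0,-0.4],
    [0,0,0,0,-6.5,0,-0.4],
    [0,0,0,0,-9.1,0,-0.4],
    [0,0,0,0,-9.1,0,-0.4],
    [0,0,0,0,-9.1,0,-0.4],
  ],
)

```text
time_s: 20.95
position: [0.6378, -0.1043, 0.0877]
tool_rot: [[-1.0, 0.001, -0.001], [0.001, 1.0, 0.001], [0.001, 0.001, -1.0]]
ft_force: [-0.0, 0.4, -0.7]
grip_width: 0.0463
gripper_force: 31.2
```

```bash
python3 -c "
from fit import *
im=env.get_image('wrist');print(env.observe()['position']);save(im,'w4')
print(bb(im,'stand_medium_a',(.638,-.105)).round(0))
P['bottle_medium_a']=[(z+.05,r) for z,r in P['bottle_medium_a'][:1]]
print(bb(im,'bottle_medium_a',(.638,-.105)).round(0))"
```

```text
[ 0.63791124 -0.10360473  0.08784478]
[263. 192. 370. 302.]
[276. 228. 357. 305.]
```

View pics/w4.png

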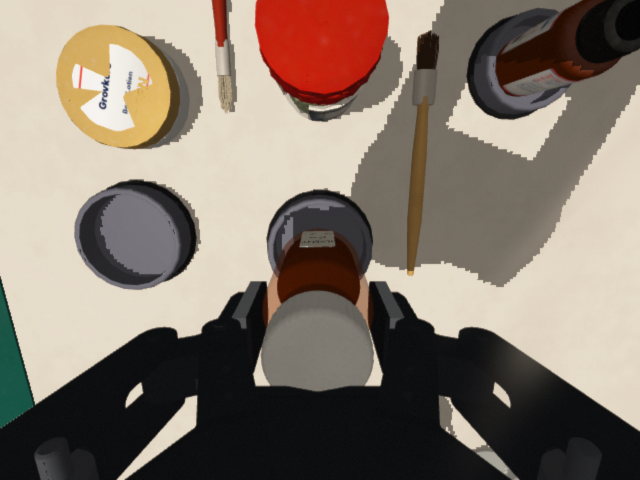

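Wrist: stand spans columns 267–373, top row 190, bottle base front row ~231: bottle is about 3 mm too far out and 1 mm to the right side of y; correct and lower.

move_arm(
  plan=[
    [0,0,0,0.3,0.1,0,-0.4],
    [0,0,0,0.3,0.1,1.3,-0.4],
    [0,0,0,0.3,0.1,2.6,-0.4],
    [0,0,0,0.3,0.1,3.7,-0.4],
    [0,0,0,0.3,0.1,3.7,-0.4],
  ],
)

```text
time_s: 21.5
position: [0.6342, -0.1028, 0.0488]
tool_rot: [[-1.0, -0.0, -0.004], [-0.0, 1.0, 0.001], [0.004, 0.001, -1.0]]
ft_force: [-0.1, 0.2, -0.9]
grip_width: 0.0461
gripper_force: 31.1
```

move_arm(
  plan=[
    [0,0,0,0,0,0.1,-0.4],
    [0,0,0,0,0,0.2,-0.4],
    [0,0,0,0,0,0.3,-0.4],
    [0,0,0,0,0,0.4,-0.4],
    [0,0,0,0,0,0.4,-0.4],
  ],
)

```text
time_s: 22.0
position: [0.6352, -0.1033, 0.0474]
tool_rot: [[-1.0, -0.0, 0.0], [-0.0, 1.0, -0.0], [-0.0, -0.0, -1.0]]
ft_force: [0.3, -0.4, -0.8]
grip_width: 0.0463
gripper_force: 31.1
```

move_arm(
  plan=[
    [0,0,0,0,0,0.1,-0.4],
    [0,0,0,0,0,0.15,-0.4],
    [0,0,0,0,0,0.15,-0.4],
    [0,0,0,0,0,0.15,-0.4],
  ],
)

```text
time_s: 22.4
position: [0.6354, -0.1033, 0.0467]
tool_rot: [[-1.0, -0.0, 0.001], [-0.0, 1.0, -0.0], [-0.001, -0.0, -1.0]]
ft_force: [-2.3, 1.2, 5.2]
grip_width: 0.0463
gripper_force: 31.8
```

move_arm(
  plan=[
    [0,0,0,0,0,0,0.2],
    [0,0,0,0,0,0,0.5],
    [0,0,0,0,0,0,1],
    [0,0,0,0,0,0,1],
    [0,0,0,0,0,0,1],
  ],
)

```text
time_s: 22.9
position: [0.6352, -0.1033, 0.0457]
tool_rot: [[-1.0, -0.0, -0.0], [-0.0, 1.0, 0.0], [0.0, 0.0, -1.0]]
ft_force: [0.0, 0.1, -0.9]
grip_width: 0.0853
gripper_force: 0.0
```

move_arm(
  plan=[
    [0,0,0,0,0,-2,1],
    [0,0,0,0,0,-5,1],
    [0,0,0,0,0,-9,1],
    [0,0,0,0,0,-13,1],
    [0,0,0,0,0,-15,1],
  ],
)

```text
time_s: 23.4
position: [0.636, -0.1035, 0.1998]
tool_rot: [[-1.0, -0.0, 0.005], [-0.0, 1.0, -0.002], [-0.005, -0.002, -1.0]]
ft_force: [0.2, -0.2, -0.0]
grip_width: 0.0857
gripper_force: 0.0
```

move_arm(
  plan=[
    [0,0,0,4,-2.5,0,1],
    [0,0,0,8,-5,0,1],
    [0,0,0,12,-7.5,0,1],
    [0,0,0,16,-10,0,1],
    [0,0,0,20,-12.1,0,1],
  ],
)

```text
time_s: 23.9
position: [0.4335, -0.2251, 0.1959]
tool_rot: [[-1.0, -0.0, 0.0], [-0.0, 1.0, -0.0], [-0.0, -0.0, -1.0]]
ft_force: [0.0, -0.9, 0.6]
grip_width: 0.0856
gripper_force: 0.0
```

move_arm(
  plan=[
    [0,0,0,0,0,0,1],
    [0,0,0,0,0,0,1],
    [0,0,0,0,0,0,1],
  ],
)

```text
time_s: 24.2
position: [0.4359, -0.2241, 0.1959]
tool_rot: [[-1.0, -0.001, 0.001], [-0.001, 1.0, -0.0], [-0.001, -0.0, -1.0]]
ft_force: [1.2, -0.6, 0.2]
grip_width: 0.0855
gripper_force: 0.0
```

```bash
python3 -c "
from fit import *
G['bottle_medium_a']=[(.435,-.224)]
fit(('wrist',),['bottle_medium_a'])
fit(('top','scene'),['bottle_medium_a'])
im=env.get_image('wrist');save(im,'w5')
print(env.observe()['position'])
G['bottle_medium_a']=[(.636,-.103)]
P['bottle_medium_a']=[(z+.006,r) for z,r in P['bottle_medium_a']]
fit(('top','scene'),['bottle_medium_a'])"
```

```text
bottle_medium_a BOTH [ 0.4338 -0.2246] (array([ 0.4338, -0.2246]), array([ 0.6, -1.7, -0.6,  0.9]))
   tip [ 0.439 -0.227]
bottle_medium_a BOTH [ 0.4397 -0.2221] (array([ 0.4397, -0.2221]), array([ 1.1, -2.8, -0.9,  2. ]))
   tip
   tip [ 0.438 -0.222]
[ 0.43533614 -0.2242506   0.19577933]
bottle_medium_a BOTH [ 0.6339 -0.1047] (array([ 0.6351, -0.1054]), array([ 0. ,  1.2, -0. , -1.5])) (array([ 0.6381, -0.0992]), array([-1.3, -4. ,  1.2,  1.3]))
   tip [ 0.637 -0.099]
   tip [ 0.642 -0.098]
```

View pics/w5.png

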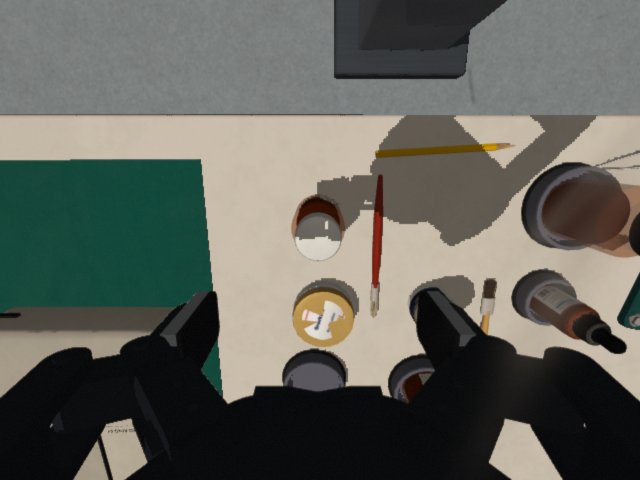

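Wrist: the last bottle's cap (318,237) is centred between the jaws; pot (323,318) and target stand (315,370) straight behind it; the others stand in their stands. Grasping.

move_arm(
  plan=[
    [0,0,0,0,0,4,1],
    [0,0,0,0,0,8,1],
    [0,0,0,0,0,12,1],
    [0,0,0,0,0,15.7,1],
    [0,0,0,0,0,15.7,1],
  ],
)

```text
time_s: 25.5
position: [0.4335, -0.223, 0.0355]
tool_rot: [[-1.0, 0.0, -0.006], [0.0, 1.0, 0.005], [0.006, 0.005, -1.0]]
ft_force: [-0.7, -0.1, 1.0]
grip_width: 0.0852
gripper_force: 0.0
```

move_arm(
  plan=[
    [0,0,0,0,0,0,0.4],
    [0,0,0,0,0,0,0.1],
    [0,0,0,0,0,0,-0.4],
    [0,0,0,0,0,0,-0.4],
    [0,0,0,0,0,0,-0.4],
  ],
)

```text
time_s: 26.0
position: [0.436, -0.225, 0.0407]
tool_rot: [[-1.0, -0.0, 0.003], [-0.0, 1.0, -0.003], [-0.003, -0.003, -1.0]]
ft_force: [0.2, 1.4, 6.9]
grip_width: 0.0463
gripper_force: 30.0
```

move_arm(
  plan=[
    [0,0,0,0,0,0,-0.4],
    [0,0,0,0,0,-1.5,-0.4],
    [0,0,0,0,0,-4,-0.4],
    [0,0,0,0,0,-7,-0.4],
    [0,0,0,0,0,-7,-0.4],
  ],
)

```text
time_s: 26.5
position: [0.4367, -0.2255, 0.113]
tool_rot: [[-1.0, -0.0, 0.006], [-0.0, 1.0, -0.005], [-0.006, -0.005, -1.0]]
ft_force: [-0.3, 0.3, -2.2]
grip_width: 0.0461
gripper_force: 31.5
```

move_arm(
  plan=[
    [0,0,0,-2,0,0,-0.4],
    [0,0,0,-5,-0.1,0,-0.4],
    [0,0,0,-8.5,-0.2,0,-0.4],
    [0,0,0,-12,-0.3,0,-0.4],
    [0,0,0,-15,-0.4,0,-0.4],
  ],
)

```text
time_s: 27.0
position: [0.5866, -0.2281, 0.1087]
tool_rot: [[-1.0, -0.001, 0.0], [-0.001, 1.0, -0.0], [-0.0, -0.0, -1.0]]
ft_force: [0.1, -0.4, -1.4]
grip_width: 0.0463
gripper_force: 31.5
```

move_arm(
  plan=[
    [0,0,0,-2.5,-0.1,0,-0.4],
    [0,0,0,-4.2,-0.15,0,-0.4],
    [0,0,0,-4.2,-0.15,2,-0.4],
    [0,0,0,-4.2,-0.15,2,-0.4],
    [0,0,0,-4.2,-0.15,2,-0.4],
  ],
)

```text
time_s: 27.5
position: [0.6268, -0.2297, 0.0887]
tool_rot: [[-1.0, -0.0, -0.001], [-0.0, 1.0, 0.001], [0.001, 0.001, -1.0]]
ft_force: [0.3, -0.2, -1.1]
grip_width: 0.0462
gripper_force: 31.4
```

```bash
python3 -c "
from fit import *
im=env.get_image('wrist');print(env.observe()['position']);save(im,'w6')
print(bb(im,'stand_medium_a',(.6285,-.23)).round(0))
P['bottle_medium_a']=[(z+.048,r) for z,r in P['bottle_medium_a'][:1]]
print(bb(im,'bottle_medium_a',(.6285,-.23)).round(0))"
```

```text
[ 0.62709698 -0.22991587  0.08945039]
[264. 194. 370. 303.]
[277. 229. 357. 305.]
```

View pics/w6.png

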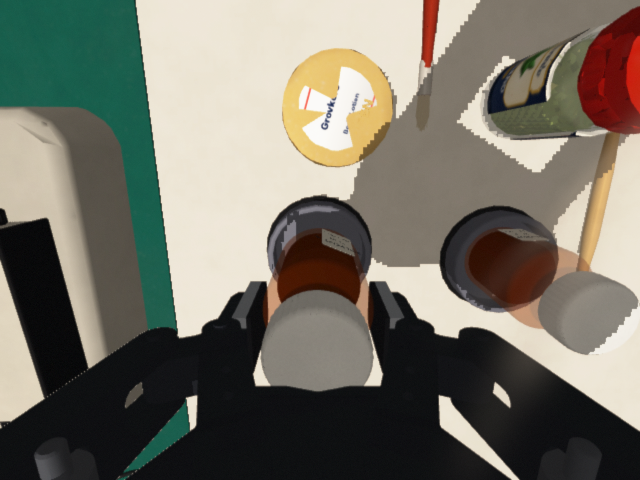

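Wrist: stand spans columns 267–372, top row 196; bottle base front at row 229; 1–1.5 mm correction, then lower.

move_arm(
  plan=[
    [0,0,0,-0.1,0.1,1.3,-0.4],
    [0,0,0,-0.1,0.1,2.6,-0.4],
    [0,0,0,-0.1,0.1,3.9,-0.4],
    [0,0,0,-0.1,0.1,3.9,-0.4],
    [0,0,0,-0.1,0.1,4,-0.4],
  ],
)

```text
time_s: 28.05
position: [0.6282, -0.2289, 0.0485]
tool_rot: [[-1.0, -0.0, -0.0], [-0.0, 1.0, 0.0], [0.0, 0.0, -1.0]]
ft_force: [0.0, -0.4, -1.1]
grip_width: 0.0463
gripper_force: 31.0
```

move_arm(
  plan=[
    [0,0,0,0,0,0.1,-0.4],
    [0,0,0,0,0,0.2,-0.4],
    [0,0,0,0,0,0.3,-0.4],
    [0,0,0,0,0,0.35,-0.4],
    [0,0,0,0,0,0.35,-0.4],
  ],
)

```text
time_s: 28.55
position: [0.6284, -0.2289, 0.0465]
tool_rot: [[-1.0, -0.0, 0.001], [-0.0, 1.0, -0.001], [-0.001, -0.001, -1.0]]
ft_force: [-2.4, 1.8, 5.6]
grip_width: 0.0463
gripper_force: 31.6
```

move_arm(
  plan=[
    [0,0,0,0,0,0,0.2],
    [0,0,0,0,0,0,0.5],
    [0,0,0,0,0,0,1],
    [0,0,0,0,0,0,1],
    [0,0,0,0,0,0,1],
  ],
)

```text
time_s: 29.05
position: [0.6282, -0.2288, 0.0453]
tool_rot: [[-1.0, -0.0, -0.0], [-0.0, 1.0, 0.0], [0.0, 0.0, -1.0]]
ft_force: [0.3, 0.1, -0.3]
grip_width: 0.0853
gripper_force: 0.0
```

move_arm(
  plan=[
    [0,0,0,0,0,-2,1],
    [0,0,0,0,0,-5,1],
    [0,0,0,0,0,-9,1],
    [0,0,0,0,0,-13,1],
    [0,0,0,0,0,-16,1],
  ],
)

```text
time_s: 29.55
position: [0.6285, -0.2289, 0.2082]
tool_rot: [[-1.0, -0.0, 0.002], [-0.0, 1.0, -0.001], [-0.002, -0.001, -1.0]]
ft_force: [0.1, -0.2, 0.4]
grip_width: 0.0855
gripper_force: 0.0
```

move_arm(
  plan=[
    [0,0,0,4,0,-2,1],
    [0,0,0,8,0,-4,1],
    [0,0,0,12,0,-6,1],
    [0,0,0,16,0,-8,1],
    [0,0,0,20,0,-8,1],
  ],
)

```text
time_s: 30.05
position: [0.4273, -0.2291, 0.2878]
tool_rot: [[-1.0, -0.0, 0.004], [-0.001, 1.0, -0.004], [-0.004, -0.004, -1.0]]
ft_force: [1.0, -1.7, 0.2]
grip_width: 0.0852
gripper_force: 0.0
```

```bash
python3 -c "
from fit import *
G['bottle_medium_a']=[(.636,-.103),(.629,-.229)];G['bottle_large']=[(.426,.029)];G['bottle_dropper']=[(.5245,.02)]
for n in ['bottle_medium_a','bottle_dropper','bottle_large']: P[n]=[(z+.006,r) for z,r in P[n]]
fit(('top','scene','wrist'),['bottle_medium_a','bottle_dropper','bottle_large','jar','pot'])
im=env.get_image('scene');cv2.imwrite('pics/s2.png',cv2.resize(im['color'][120:420,140:540,::-1],(800,600)))"
```

```text
bottle_medium_a BOTH [ 0.6335 -0.1048] (array([ 0.6342, -0.1055]), array([ 0. , -0.5, -0. ,  0.5])) (array([ 0.6426, -0.0961]), array([-0.4, -5.3,  0.4,  1.5])) (array([ 0.6269, -0.1104]), array([-4.9, -8.7,  1.3,  2.4]))
   tip [ 0.635 -0.103]
   tip [ 0.639 -0.098]
   tip [ 0.643 -0.103]
bottle_medium_a BOTH [ 0.6275 -0.2286] (array([ 0.6268, -0.2315]), array([ 1.5, -0.4, -1.2,  0.4])) (array([ 0.6414, -0.2195]), array([-0. , -5.3,  0. ,  1.7])) (array([ 0.6131, -0.229 ]), array([  0.8, -14. ,  -0.8,   1.7]))
   tip [ 0.635 -0.23 ]
   tip [ 0.642 -0.223]
   tip [ 0.631 -0.232]
bottle_dropper BOTH [0.5226 0.016 ] (array([0.5246, 0.0124]), array([ 0.7, -0.6, -0.8,  0.7])) (array([0.5319, 0.0261]), array([ 1.6, -6. , -1.9,  2.6])) (array([0.5218, 0.0173]), array([-4.7, -0.4,  1.2,  0.4]))
   tip [0.525 0.019]
   tip
   tip [0.527 0.024]
bottle_large BOTH [0.4267 0.0299] (array([0.4319, 0.0322]), array([ 1.1, -1.1, -1.3,  1. ])) (array([0.4233, 0.0294]), array([-4.3, -2. ,  1. ,  1.6]))
   tip [0.42  0.023]
   tip [0.433 0.04 ]
   tip [0.428 0.035]
jar BOTH [ 0.5299 -0.1047] (array([ 0.5329, -0.1041]), array([-2.9, -0.6,  1.5,  0.6])) (array([ 0.5331, -0.1018]), array([ 0.7, -2.4, -0.6,  1.6])) (array([ 0.5211, -0.1105]), array([-9.2, -5.4,  1.2,  1.8]))
   tip [ 0.53  -0.105]
   tip [ 0.536 -0.104]
   tip [ 0.528 -0.1  ]
pot BOTH [ 0.5376 -0.2158] (array([ 0.5372, -0.2212]), array([-0.5,  0.5,  0.5, -0.5])) (array([ 0.5362, -0.2139]), array([ 2.4,  0.6, -2. , -0.4])) (array([ 0.5381, -0.2152]), array([-0.3,  0. ,  0.3, -0. ]))
   tip [ 0.535 -0.222]
   tip
   tip [ 0.539 -0.218]
```

View pics/s2.png

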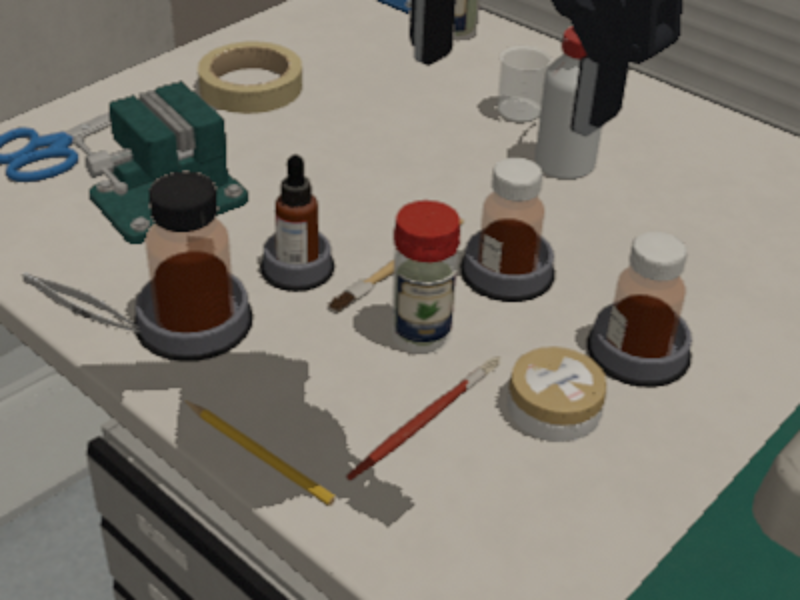

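The scene view shows all four bottles upright and seated in their stands: large at (190,260), dropper at (297,225), mediums at (512,225) and (650,300). The jar and pot haven't moved, and the gripper is clear. Handing in.

move_arm(
  plan=[
    [0,0,0,0,0,0,1],
    [0,0,0,0,0,0,1],
  ],
)

```text
time_s: 31.95
position: [0.4282, -0.2289, 0.2853]
tool_rot: [[-1.0, -0.0, -0.0], [-0.0, 1.0, -0.0], [0.0, -0.0, -1.0]]
ft_force: [-0.2, 0.0, -0.0]
grip_width: 0.0856
gripper_force: 0.0
```

```bash
python3 -c "
from rig import env
print(env.close_job())"
```

```text
the job is handed in; nothing more can be done
None
```

All four bottles stand upright in their matching stands, the jar and pot were left where they stood, and the job was handed in at about 32 s; the judge returned no verdict, so this rests on my final camera check.

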